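# Lock the kit rack and show the ring to the inspection camera

### The job

Swing the keeper bar of the kit rack shut over the two vials until it snaps into its catch, leaving the vials standing in their holes. Then lift the ring clamp out of its open cradle and finish while holding it still in the air in front of the inspection camera: clamp in line with the lens axis and pointing straight into the lens, ring end first, with the ring 8 cm in front of the lens. Do not bump the camera or its stand, and leave the loose hardwood bar, the can, the pumice and the spool where they are.

Things in the scene. Friction and masses are not known exactly. Their poses are not given: they have to be found in the camera images.
- kit_rack: Fixed wooden kit rack: board 164 (x) x 220 (y) x 12 mm. Origin: centre of its underside, on the surface; x away from the robot at yaw 0, y left, z up. Left half (y = +40 mm): 37 mm high block with two vials, hinge post of the keeper bar at x = +58, catch block (56 mm high, spring ball on top) and stop pin (68 mm high) at x = -64 mm. Right half (y = -70 mm): open cradle of the clamp.
- keeper (a joint): Angle of the keeper bar, rad: 0 = shut over the vials, along the rack's x (hard stop); grows as its free end, near the robot, swings to the rack's left (+y), to 1.4. Starts 0.6 to 1.1 open; stays where left. Near 0.12 it meets the catch's spring ball, needs about 2 N at the knob to ride over it (top at 0.07), and has snapped in below 0.03.
- keeper_hinge (a point): Point on the vertical hinge axis of the keeper bar, at the bar's underside, 64 mm above the surface, at [58, 40, 64] mm in the kit rack. The bar is level flat steel, 14 mm wide, from 64 to 72 mm above the surface, 130 mm long from the hinge.
- keeper_knob (a point): Middle of the upright round knob on the keeper bar: 14 mm diameter, 28 mm tall, from 72 to 100 mm above the surface, 105 mm from the hinge axis, to be pushed or pinched. Site axes are the bar's: the bar runs from hinge to knob along its -x.
- clamp: Turned wooden ring clamp with a silver ring held in its jaws: round rod, 23 mm diameter, 120 mm long, 40 to 80 g, loose, lying level in the cradle along the rack's x, ring end away from the robot. Origin: on its underside at mid length, 12 mm below the rod's axis; y runs along the rod towards the ring, z up as it lies. Its roll about its own length does not matter.
- clamp_middle (a point): Middle of the clamp's rod, on its axis, about its centre of mass: the place to grip (48 mm above the surface in the cradle).
- clamp_butt (a point): Plain end of the clamp, on the axis, 60 mm from the middle along -y of the clamp.
- ring_centre (a point): Centre of the silver ring (22 mm outside, 5 mm wide), on the clamp's axis, 69 mm from its middle.
- cradle (a point): Where the clamp's middle lies in the cradle, 48 mm above the surface. The cradle is two wooden saddles 10 mm thick, 40 mm before and behind this point; groove floor 36 mm and cheeks 44 mm above the surface. Between the saddles there is only the rack's 12 mm board below the clamp.
- camera_stand: Fixed pillar stand of the inspection camera: round foot 104 mm across, 16 mm pillar, fork up to 270 mm above the surface. Origin: centre of the foot's underside.
- camera_head: Grey inspection camera, 72x50x46 mm, with a black lens barrel 40 mm across, in the stand's fork; origin on its tilt pivot, 250 mm above the surface. It looks along its own -x: roughly towards the robot and 12 to 22 degrees below level; its +x is the direction in which the clamp (butt to ring) must point. Stiff pivot; not to be touched.
- lens (a point): Centre of the lens's front face, 75 mm from the pivot along the head's -x.
- focus (a point): Focus point, where the ring's centre must be: on the lens axis, 80 mm in front of the lens (155 mm from the pivot). Empty air.
- vial_1: White capped vial, 17 mm across, 42 mm tall, standing in the nearer hole of the block, 20 mm deep, top 59 mm above the surface. Origin: centre of its underside.
- vial_2: White capped vial, 18 mm across, 38 mm tall, standing in the farther hole, top 55 mm above the surface. Origin: centre of its underside.
- dark_bar: Dark hardwood bar, 18x85x26 mm, lying to the right of the rack. Loose bystander; origin: centre of its underside.
- pumice: Grey-brown pumice lump, 29x30x27 mm, behind the rack on the left. Loose bystander; origin: centre of its underside.
- wood_spool: Turned wooden spool, 38 mm across, 60 mm tall, standing to the right of the rack, further back. Loose bystander; origin: centre of its underside.
- brass_can: Brass can, 36 mm across, 64 mm tall, standing at the back on the left. Loose bystander; origin: centre of its underside.
Things that resemble listed ones, but are neither listed nor needed, are in the scene too. What is shaped like the clamp but purple or turquoise is not meant.

How it is judged:
By the outcome, as a careful person would: the job done as asked, in the order asked, and still so for the second after the job is handed in, while the arm keeps its last pose, push and grip.
It also fails if it takes over 54 s, if anything falls off the work surface, if the arm or the gripper's body presses on something with over 40 N, if the wrist force passes 120 N, or if a joint passes its speed limit or range.

### The arm

A 6-joint arm with a two-finger parallel gripper is mounted at the origin on a cart in front of the work surface, level with it; the furniture and walls round the work are solid. World frame = base frame: x ahead of the robot, y to its left, z up, the work surface at z = 0. Lengths are in m, angles in rad, forces in N, time in s.
With the tool pointing down it reaches from about 0.275 to 0.875 m from the base axis. Payload 12.5 kg.
Tool frame: the origin (TCP) lies on the centre line of the jaws, within the pads' length; the fingertips stand r.finger_overhang ahead of it and the grasp point (between the pads) lies 3 mm ahead of it (r.finger_overhang is the distance from the TCP to the fingertips, in m); z points along the fingers, y is the line along which they close (so a half turn about z gives the same grasp; the last joint's range is limited). The gripper opens to 85 mm and grips with 20 to 120 N. Pads are 22 mm wide; open, the fingers measure 114 mm over their backs; the gripper's body (76 mm by 85 mm) begins 54 mm behind the grasp point. The pads swing forward as they close: fully open they stand 13 mm farther back than shut.
Start: joints at [-1.237, 0.351, 1.652, -0, 1.139, -0.085], TCP at [0.224, -0.502, 0.253] pointing down, gripper open.
Joint ranges: [-2.75, 2.75], [-0.79, 2.1], [0.01, 2.65], [-1.57, 4.71], [0.07, 3.14], [-2.87, 2.87]. Speed limits (rad/s): [2.22, 2.22, 2.79, 3.14, 3.14, 3.14].

### API

Orientations are given as a unit quaternion [x, y, z, w].
In Python, from cell import r, optics gives the robot as it stands. The module is installed in compiled form; this text tells all that it offers. Calls block until the motion is done:
- r.move_to(position, orientation): joint-space move of the TCP to a pose.
- r.move_linear(position, rot=None, vel=0.15): straight line of the TCP; rot=None keeps the orientation; vel is the mean speed in m/s.
- r.set_joints(angles): joint-space move.
- r.set_gripper(opening, squeeze=None): opening from 0.0 (shut) to 1.0 (fully open); squeeze is the grip in N (None keeps the last); returns when the fingers have stopped.
- r.sleep(seconds).
- r.inverse_kinematics(position, orientation): joint angles nearest the present ones, or None.
- optics.get_image(name): name is "scene" or "top"; returns a dict with "pixels" (480x640x3 uint8, red, green, blue), "depth" (480x640 float32, m along the optical axis (not along the pixel's ray), 0 where there is no reading), "fx", "fy", "cx", "cy" (pixels), "D" ([k1, k2, p1, p2, k3] as OpenCV has them; the pictures are not rectified), "camera_from_world" (4x4, takes a point from world to camera coordinates). Camera axes: x right, y down, z forward; pixel columns grow to the right and rows downward; lengths in m; the calibration is good to about 2 mm. A picture is of the moment at which its call begins.
A pose or a line that the arm cannot do raises r.PlanningError and nothing moves.
- r.hand_in(): hands the job in; it is judged then, once.
Readings, each from a call of its own:
- r.current_t(): time.
- r.current_q(): joint angles.
- r.current_qvel(): joint speeds.
- r.current_effort(): joint torques, N m.
- r.current_tool_pos(): TCP position.
- r.current_ee_rot(): TCP orientation.
- r.current_contact_force(): force on the tool from outside, world axes, zero at the start.
- r.current_torque(): the same for the moment, N m.
- r.current_opening(): opening from 0.0 (shut) to 1.0 (fully open).
- r.current_finger_force(): force on a finger pad.
Only numpy, scipy, OpenCV 4.12 (cv2) and the standard library are available. Lean on these libraries where they do the work, as an engineer would, in place of code of your own. Each camera call takes 0.05 s, during which the arm holds its last target. There are 200 camera calls.

## Working session

There is one attempt and no reset: what is moved stays moved. The work goes in short steps, each a Python script; the robot and the scene stay as the last script left them, time stands still between calls to the robot, and variables do not carry over. Pictures are saved under pics/ and viewed, at most 10 in all, crops included, and the job is handed in when it is done.

```bash
mkdir -p pics
cat > h.py <<'E'
import numpy as np, cv2
from cell import r, optics
def grab(n):
    im=optics.get_image(n); np.savez('last_%s.npz'%n,**{k:np.asarray(v) for k,v in im.items()}); return im
def load(n): return np.load('last_%s.npz'%n)
def K(im): return np.array([[im['fx'],0,im['cx']],[0,im['fy'],im['cy']],[0,0,1]],float)
def ray(im,u,v):
    p=cv2.undistortPoints(np.array([[[u,v]]],float),K(im),np.asarray(im['D'],float))[0,0]
    T=np.linalg.inv(np.asarray(im['camera_from_world'],float)); return T[:3,3],T[:3,:3]@np.array([p[0],p[1],1.])
def atz(im,u,v,z):
    o,d=ray(im,u,v); return o+d*(z-o[2])/d[2]
def atd(im,u,v,w=1):
    u0,v0=int(round(u)),int(round(v)); D=im['depth'][v0-w:v0+w+1,u0-w:u0+w+1]; D=D[D>0]
    if len(D)==0: return None
    o,d=ray(im,u,v); return o+d*np.median(D)
def proj(im,P):
    T=np.asarray(im['camera_from_world'],float); P=np.atleast_2d(P).astype(float)
    return cv2.projectPoints(P,cv2.Rodrigues(T[:3,:3])[0],T[:3,3],K(im),np.asarray(im['D'],float))[0][:,0]
def cloud(im):
    D=np.asarray(im['depth']); v,u=np.nonzero(D>0)
    p=cv2.undistortPoints(np.stack([u,v],1).astype(float)[:,None],K(im),np.asarray(im['D'],float))[:,0]
    T=np.linalg.inv(np.asarray(im['camera_from_world'],float)); c=np.c_[p,np.ones(len(p))]*D[v,u][:,None]
    return c@T[:3,:3].T+T[:3,3],u,v
def save(im,f,box=None,s=1):
    p=np.asarray(im['pixels'])[...,::-1]
    if box: p=p[box[1]:box[3],box[0]:box[2]]
    cv2.imwrite('pics/'+f,cv2.resize(p,None,fx=s,fy=s,interpolation=cv2.INTER_CUBIC))
E
python3 - <<'E'
from h import *
for n in('scene','top'):
    im=grab(n); save(im,n+'1.png'); print(n,im['fx'],im['D'],np.linalg.inv(im['camera_from_world'])[:3,3])
print(r.finger_overhang,r.current_ee_rot(),r.current_t())
E
```

```text
scene 585.3601209560184 [0.04533602 0.         0.         0.         0.        ] [-0.1858348   0.47647429  1.02722276]
top 585.2213056502785 [0.05422354 0.         0.         0.         0.        ] [ 0.39569137 -0.04176406  1.30780898]
0.022 [ 9.78154039e-01  2.07880699e-01 -7.75857126e-05 -5.34639593e-04] 0.1
```

View pics/scene1.png

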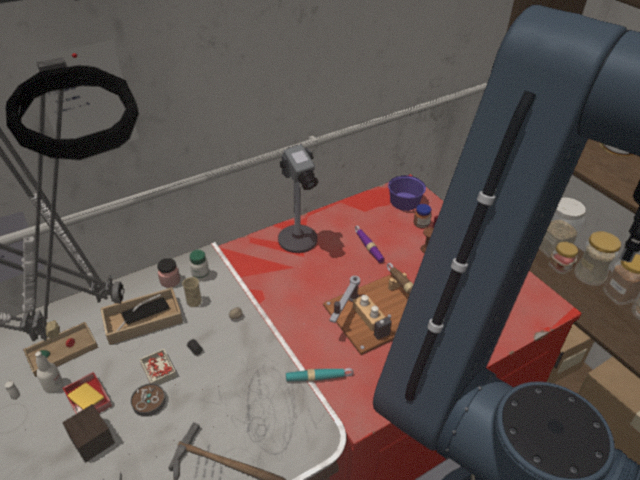

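View pics/top1.png

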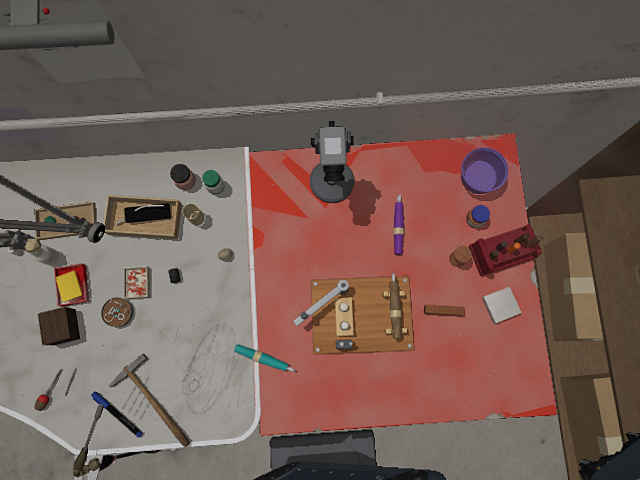

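The top picture shows the rack at about (362,315), with the keeper bar running from the hinge (343,287) to its free end (297,322). The inspection camera is at (332,150) with its lens at about (333,175). Three things could be taken for the clamp: the brown one in the cradle at (395,308), the purple one at (399,225) and the turquoise one at (265,358). By the description it is the brown one, and I'll check that in a close crop.

Run:
```python
from h import *
t=load('top'); s=load('scene')
f=lambda im,b,w,h: cv2.resize(im['pixels'][b[1]:b[3],b[0]:b[2],::-1],(w,h),interpolation=cv2.INTER_CUBIC)
a=f(t,(290,265,420,365),780,600) 
cv2.imwrite('pics/rack.png',a)
b=f(t,(300,115,370,205),400,514); c=f(s,(265,135,335,225),400,514)
cv2.imwrite('pics/head.png',np.hstack([b,c]))
# coarse
for n,u,v,z in[('c1',313,279,.012),('c2',411,277,.012),('c3',413,352,.012),('c4',315,353,.012),('hinge',343,287,.075),('foot',332,183,.01)]:
    print(n,atz(t,u,v,z).round(3),atd(t,u,v))
P,u,v=cloud(s); m=(P[:,0]>.6)&(P[:,0]<1)&(P[:,2]>.18)&(P[:,2]<.32)&(abs(P[:,1])<.25)&(u>265)&(u<335)
print('scene head',m.sum(),P[m].min(0),P[m].max(0))
P,u,v=cloud(t); m=(P[:,2]>.18)&(u>300)&(u<370)&(v>110)&(v<205)
print('top head',m.sum(),P[m].min(0),P[m].max(0))
```

```text
c1 [ 0.586 -0.02   0.012] [ 0.5870344  -0.01989715  0.0020541 ]
c2 [ 0.575 -0.238  0.012] [ 0.57612429 -0.24007366  0.00110421]
c3 [ 0.411 -0.226  0.012] [ 0.41122749 -0.22761216  0.00060127]
c4 [ 0.424 -0.014  0.012] [ 0.42374488 -0.01373882  0.00963078]
hinge [ 0.555 -0.083  0.075] [ 0.55470619 -0.08333892  0.07569729]
foot [ 0.806 -0.079  0.01 ] [ 0.80116876 -0.0781794   0.02617065]
scene head 4249 [ 0.73461655 -0.2498814   0.18002812] [ 0.92528082 -0.03866158  0.31993832]
top head 1621 [ 0.73735624 -0.11839205  0.21221505] [ 0.89436094 -0.02181409  0.28277785]
```

View pics/rack.png

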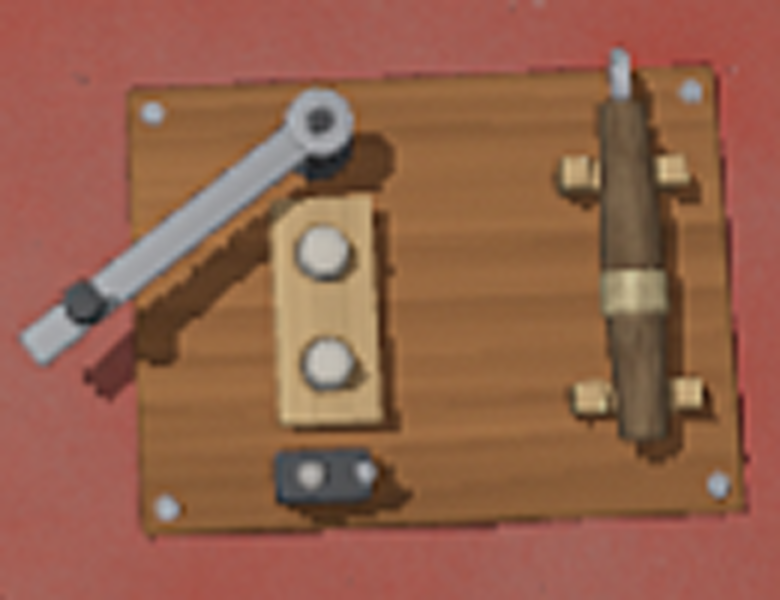

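View pics/head.png

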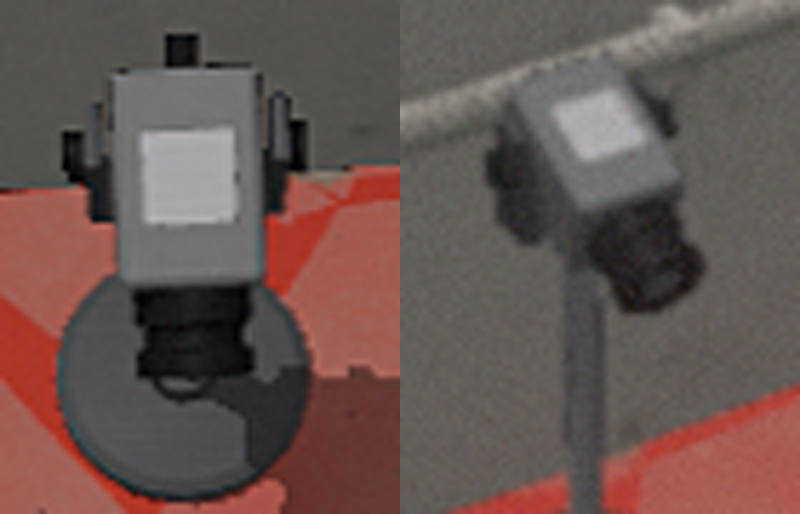

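The close crop confirms it: the brown clamp with a silver ring at (620,75) lies in the cradle. The bar's knob is at crop (85,302) and the hinge at (320,120). The second crop shows the grey head with the lens barrel's front edge at crop y≈375, and the foot circle centred at about (183,375). Next I fit the rack and head poses.

Run:
```python
from h import *
from scipy.optimize import least_squares
t=load('top'); s=load('scene')
R=lambda x,y:(290+x/6-.4,265+y/6-.4)
H=lambda x,y:(300+x/5.714-.4,115+y/5.714-.4)
S=lambda x,y:(265+(x-400)/5.714-.4,135+y/5.714-.4)
# rack fit from model points
mod=[((127,92),(82,110,12)),((712,66),(82,-110,12)),((745,510),(-82,-110,12)),((145,535),(-82,110,12)),((320,120),(58,40,72))]
W=np.array([atz(t,*R(*c),m[2]/1e3)[:2] for c,m in mod]); M=np.array([m[:2] for c,m in mod])/1e3
def tr(p,M): c,s_=np.cos(p[2]),np.sin(p[2]); return np.c_[p[0]+c*M[:,0]-s_*M[:,1],p[1]+s_*M[:,0]+c*M[:,1]]
f=least_squares(lambda p:(tr(p,M)-W).ravel(),[.5,-.12,0]); p=f.x
print('rack',p,'res mm',(f.fun*1e3).round(1))
hinge=tr(p,np.array([[.058,.04]]))[0]; k=atz(t,*R(85,300),.1)[:2]; e=atz(t,*R(35,345),.072)[:2]
d=k-hinge; print('hinge',hinge,'knob',k,np.linalg.norm(d),'tip',e,np.linalg.norm(e-hinge))
for q in(k,e):
    d=q-hinge; a=np.arctan2(d[1],d[0])-p[2]; print('keeper', (np.pi-a)%(2*np.pi))
for n,c,z in[('butt',(642,440),.048),('band',(635,290),.06),('ringend',(622,100),.048),('ringtip',(619,50),.048)]: print(n,atz(t,*R(*c),z))
print('cradle',tr(p,np.array([[0,-.07]])))
# head
P,u,v=cloud(t)
a=H(135,85);b=H(245,265); m=(u>a[0])&(u<b[0])&(v>a[1])&(v<b[1])
Q=P[m]; c=Q.mean(0); n=np.linalg.svd(Q-c)[2][2]; n*=np.sign(n[2]); rs=(Q-c)@n
print('top plane',c,n,'rms',rs.std(),'tilt',np.degrees(np.arccos(n[2])),'yaw from n',np.degrees(np.arctan2(-n[1],-n[0])))
C=[]
for q in[(115,68),(258,66),(265,281),(120,285)]:
    o,d=ray(t,*H(*q)); C.append(o+d*((c-o)@n)/(d@n))
C=np.array(C); print(C.round(4)); 
for i,j in((0,1),(1,2),(2,3),(3,0)): print(np.linalg.norm(C[i]-C[j]).round(4),end=' ')
x1=(C[0]+C[1]-C[2]-C[3])/2; print('axis',x1/np.linalg.norm(x1)); print('side',(C[0]+C[3]-C[1]-C[2])/2)
print('foot',atz(t,*H(183,375),0.006),'fork',atz(t,*H(187,152),.25))
print('lensfront top',[atd(t,*H(*q)) for q in[(145,365),(195,365),(245,365)]])
print('lens scene',atd(s,*S(660,285)),atd(s,*S(665,275)))
print('dark bar etc heights', atd(t,443,310))
```

```text
rack [ 0.50031136 -0.12178305 -0.02755004] res mm [ 1.5  0.9  1.1 -1.3 -0.7 -1.3 -0.9  1.4 -0.9  0.3]
hinge [ 0.55939121 -0.08339593] knob [0.50051061 0.00221   ] 0.10390043624477631 tip [0.48859407 0.02161584] 0.1266479628330339
keeper 0.9407485193558252
keeper 0.9500581485940391
butt [ 0.44209799 -0.18929633  0.048     ]
band [ 0.49382555 -0.19049315  0.06      ]
ringend [ 0.56306084 -0.19379871  0.048     ]
ringtip [ 0.58129501 -0.19444417  0.048     ]
cradle [[ 0.4983831  -0.19175649]]
top plane [ 0.79819104 -0.07849445  0.26918747] [-0.3453568   0.01201421  0.93839456] rms 0.0020984700863794542 tilt 20.216332552960967 yaw from n -1.9923911339288625
[[ 0.8317 -0.056   0.2812]
 [ 0.8292 -0.1027  0.2809]
 [ 0.764  -0.1006  0.2569]
 [ 0.766  -0.0528  0.257 ]]
0.0467 0.0695 0.0479 0.0701 axis [ 0.93764238 -0.03760413  0.34556142]
side [0.00228668 0.04723911 0.00023677]
foot [ 0.81431005 -0.07837333  0.006     ] fork [ 0.81345834 -0.07847409  0.25      ]
lensfront top [array([ 0.74537823, -0.05949415,  0.23407605]), array([ 0.74119923, -0.07593442,  0.24323524]), array([ 0.74173274, -0.09277784,  0.23787883])]
lens scene [ 0.74172634 -0.07736106  0.22429122] [ 0.7419912  -0.07983482  0.2281568 ]
dark bar etc heights [ 0.49587024 -0.2985736   0.02411855]
```

All of it agrees with the given sizes: rack corners within 1.5 mm, knob 104 mm from the hinge (105 given), keeper about 0.945 rad, head tilt about 20°, lens about (0.743,-0.076,0.224). I'll cage the knob loosely and sweep it along the arc.

```bash
cat >> h.py <<'E'
from scipy.spatial.transform import Rotation as Ro
RX=np.array([0.50031,-0.12178]); RY=-0.02755
HG=np.array([0.55939,-0.08340])
def knob(th,off=0):
    a=np.pi-th+RY; d=np.array([np.cos(a),np.sin(a)]); return HG+0.105*d+off*np.array([-d[1],d[0]])  # off>0: closing side
def down(yaw):  # tool z down, tool x at yaw
    return (Ro.from_euler('z',yaw)*Ro.from_euler('x',np.pi)).as_quat()
E
python3 - <<'E'
from h import *
th=.945; y0=RY-th
for k in(0,np.pi):
    for t in (.945,0): 
        q=r.inverse_kinematics([*knob(t),.099],down(RY-t+k)); print(k,t,None if q is None else np.round(q,2))
print(knob(.945),knob(0),knob(0,.004))
E
```

```text
0 0.945 [-0.09  0.49  1.9  -0.    0.75  2.46]
0 0 [-0.28  0.43  2.   -0.    0.71  1.32]
3.141592653589793 0.945 [-0.09  0.49  1.9   0.    0.75 -0.68]
3.141592653589793 0 [-0.28  0.43  2.    0.    0.71 -1.82]
[0.50025461 0.00336408] [ 0.45442985 -0.08050762] [ 0.45431966 -0.0845061 ]
```

Run:
```python
from h import *
pi=np.pi
r.set_gripper(.4,20)
r.move_to([*knob(.945),.20],down(RY-.945+pi)); print(r.current_t())
r.move_linear([*knob(.945),.099],vel=.12)
r.set_gripper(.25)
print(r.current_t(),r.current_opening(),np.round(r.current_contact_force(),1))
for th in(.8,.6,.4,.2):
    r.move_linear([*knob(th,.003)[:2],.099],down(RY-th+pi),vel=.12)
    print(th,round(r.current_t(),2),np.round(r.current_contact_force(),1),np.round(r.current_tool_pos(),4))
im=grab('top'); save(im,'k1.png',(290,265,420,365),6)
```

```text
2.7333
4.0083 0.2493678558012999 [ 0.2 -0.  -0.1]
0.8 4.31 [ 0.1 -0.2 -0.9] [ 0.4863 -0.0082  0.0992]
0.6 4.66 [-0.6 -0.3 -0.3] [ 0.4732 -0.024   0.0992]
0.4 5.01 [-1.  -0.  -0.3] [ 0.4632 -0.0423  0.0991]
0.2 5.36 [-0.5 -0.3 -0.3] [ 0.4569 -0.0622  0.099 ]
```

View pics/k1.png

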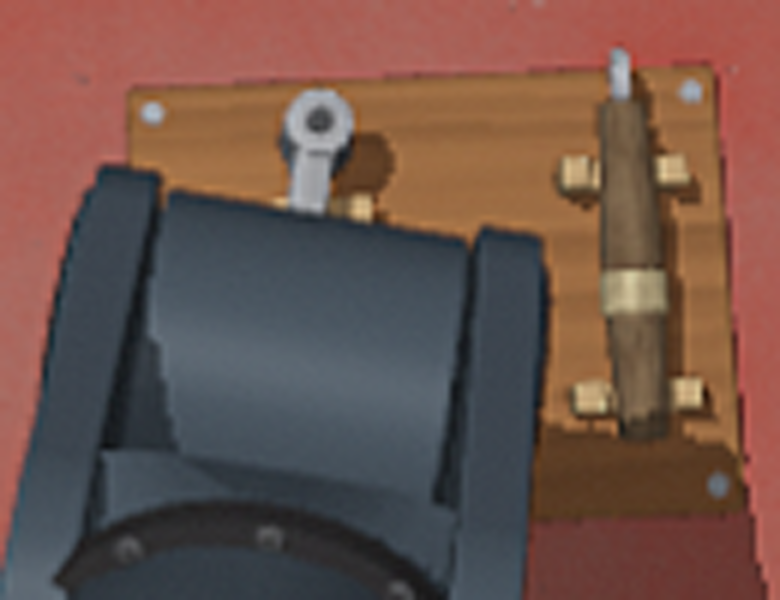

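The bar follows and is nearly shut, visible at (310,180) below the hinge at (320,120). I'll finish the swing in small steps with the force watched.

Run:
```python
from h import *
pi=np.pi
r.move_linear([*knob(.12,.003),.099],down(RY-.12+pi),vel=.08); print(np.round(r.current_contact_force(),1))
for off in np.arange(-.006,.0121,.0015):
    r.move_linear([*knob(0,off),.099],down(RY+pi),vel=.04)
    f=r.current_contact_force(); print(round(off,4),round(r.current_t(),2),np.round(f,1))
    if f[1]>10: break
r.sleep(.2); print(np.round(r.current_contact_force(),1))
```

```text
[ 0.  -1.   0.9]
-0.006 5.93 [ 0.5 -0.5  0.7]
-0.0045 6.18 [ 0.4 -1.2 -0.3]
-0.003 6.43 [-1.  -0.  -0.5]
-0.0015 6.68 [ 0.4 -0.1  1.2]
-0.0 6.93 [ 0.  -0.1 -0.5]
0.0015 7.18 [-0.3 -0.1  0.2]
0.003 7.43 [ 0.1  0.5 -0.9]
0.0045 7.68 [0.7 4.8 0.2]
0.006 7.93 [ 2.  14.9  2.6]
[ 1.9 14.9  0.7]
```

Run:
```python
from h import *
r.move_linear([*knob(0,0),.099],vel=.06)
r.set_gripper(.6)
r.move_linear([*knob(0,0),.17],vel=.15)
mid=(.4984,-.1917)
r.move_to([*mid,.16],down(RY+np.pi))
print(r.current_t(),np.round(r.current_contact_force(),1))
for n in('top','scene'): im=grab(n)
t,s=load('top'),load('scene')
f=lambda im,b,w,h: cv2.resize(im['pixels'][b[1]:b[3],b[0]:b[2],::-1],(w,h),interpolation=cv2.INTER_CUBIC)
cv2.imwrite('pics/k2.png',np.hstack([f(t,(295,270,395,370),400,400),f(s,(320,260,420,360),400,400)]))
```

```text
9.9583 [ 1.   0.2 -0.5]
```

View pics/k2.png

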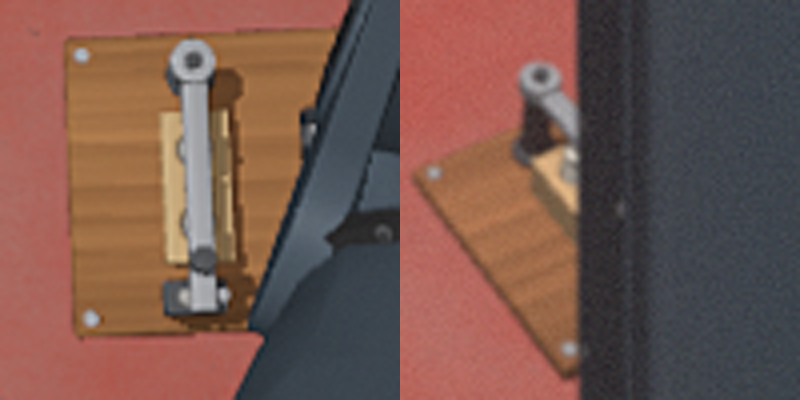

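The bar lies straight along the rack, against the stop pin and over both vials, with the hinge at (192,60) and the tip at (202,305). Now the clamp.

```bash
cat >> h.py <<'E'
AX=np.array([.9376,-.0385,.3455]); AX/=np.linalg.norm(AX)
PIV=np.array([.8139,-.0784,.25])
def pose(a):  # clamp along -tool x
    x=-a; y=np.cross([0,0,-1.],x); y/=np.linalg.norm(y); return Ro.from_matrix(np.c_[x,y,np.cross(x,y)])
E
python3 - <<'E'
from h import *
t=load('top')
for P in(atz(t,345.35,334.1,.1),atz(t,295+202/4-.4,270+305/4-.4,.072)):
    d=P[:2]-HG; print('keeper',(np.pi-(np.arctan2(d[1],d[0])-RY)+np.pi)%(2*np.pi)-np.pi,np.linalg.norm(d))
m=[.501,-.1917]
r.move_linear([*m,.051],vel=.15)
print(r.current_t(),np.round(r.current_contact_force(),1))
r.set_gripper(0,40); print(r.current_opening(),r.current_finger_force(),np.round(r.current_contact_force(),1))
r.move_linear([*m,.17],vel=.12)
print(r.current_t(),r.current_opening(),r.current_finger_force(),np.round(r.current_contact_force(),2),np.round(r.current_torque(),3))
R=pose(AX); g=PIV-AX*(.155+.069)
tcp=g-R.apply([0,0,.003]); far=tcp-.10*AX+np.array([0,0,.03])
print('tcp',tcp,'ik',np.round(r.inverse_kinematics(tcp,R.as_quat()),2),np.round(r.inverse_kinematics(far,R.as_quat()),2),np.round(r.current_q(),2))
E
```

```text
keeper 0.006007147888574149 0.10437447811806938
keeper 0.0118845417202591 0.1269906358987893
10.9333 [ 0.7 -0.5 -0.7]
0.2526573583720946 38.81972908973694 [-0.3  1.1  5.8]
12.4417 0.2564855610928792 39.10342454910278 [-0.2  -0.68 -0.57] [0.019 0.01  0.027]
tcp [ 0.6028363  -0.06973324  0.17542117] ik [-0.22  0.42  1.81  0.11  0.57 -1.83] [-0.25  0.28  2.04  0.16  0.48 -1.91] [-0.45  0.43  1.77  0.    0.95 -2.  ]
```

Run:
```python
from h import *
R=pose(AX); tcp=PIV-AX*.224-R.apply([0,0,.003]); far=tcp-.08*AX
r.move_linear(far+[0,0,.06],R.as_quat(),vel=.12)
r.move_linear(far,vel=.12); r.move_linear(tcp,vel=.1); r.sleep(.3)
print(r.current_t(),np.round(r.current_tool_pos(),4),np.degrees((Ro.from_quat(r.current_ee_rot())*R.inv()).magnitude()))
for n in('top','scene'): im=grab(n)
t,s=load('top'),load('scene')
f=lambda im,b,w,h: cv2.resize(im['pixels'][b[1]:b[3],b[0]:b[2],::-1],(w,h),interpolation=cv2.INTER_CUBIC)
cv2.imwrite('pics/c1.png',np.hstack([f(t,(300,130,366,229),400,600),f(s,(276,150,342,249),400,600)]))
# predicted pixels
for d,nm in((0,'piv'),(.075,'lens'),(.155,'focus'),(.224-.06,'rodend')): print(nm,proj(t,PIV-AX*d).round(1),proj(s,PIV-AX*d).round(1))
```

```text
15.6 [ 0.6027 -0.0697  0.1754] 0.0108680041970363
piv [[332.3 141. ]] [[294.7 159.5]]
lens [[333.3 180.4]] [[309.  184.4]]
focus [[334.5 221.5]] [[324.9 212.1]]
rodend [[334.6 226.1]] [[326.7 215.2]]
```

View pics/c1.png

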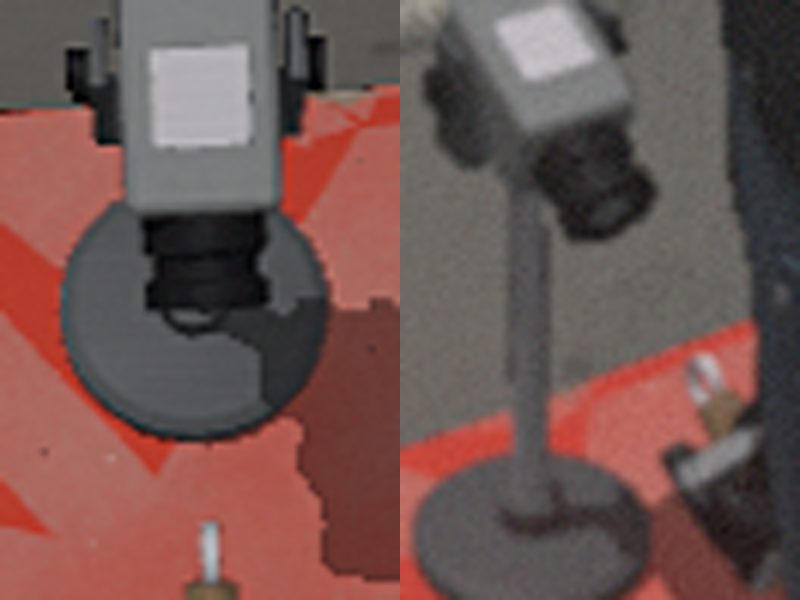

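The ring is in view in front of the lens: top crop (210,522–585), scene crop about (705,375). I'll overlay the predicted lens and ring circles on brightened crops to judge what is left over.

Run:
```python
from h import *
t,s=load('top'),load('scene')
R=pose(AX); Y=R.apply([0,1,0]); Z=R.apply([0,0,1])
a=np.linspace(0,2*np.pi,60)[:,None]; lens=PIV-AX*.075; foc=PIV-AX*.155
sets=[(lens+.02*(np.cos(a)*Y+np.sin(a)*Z),(0,255,0)),(foc+.011*(np.cos(a)*AX+np.sin(a)*Z),(255,0,255)),(foc-AX*.009+.0115*(np.cos(a)*Y+np.sin(a)*Z),(255,255,0))]
hw,hh=.025,.0
out=[]
for im,b in((t,(305,165,361,239)),(s,(292,165,348,239))):
    k=7; p=im['pixels'][b[1]:b[3],b[0]:b[2],::-1]; p=(255*(p/255.)**.55).astype(np.uint8)
    p=cv2.resize(p,None,fx=k,fy=k,interpolation=cv2.INTER_CUBIC)
    for P,c in sets:
        q=((proj(im,P)-[b[0],b[1]]+.5)*k).astype(int)
        cv2.polylines(p,[q[:,None]],True,c,1)
    out.append(p)
cv2.imwrite('pics/ov.png',np.hstack(out)); print(out[0].shape)
P,u,v=cloud(s)
m=(abs(u-325)<6)&(abs(v-211)<8)&(np.linalg.norm(P-foc,axis=1)<.03)
print('scene near focus', m.sum(), ((P[m]-foc)@np.c_[AX,Y,Z]*1e3).round(0).tolist()[:25])
```

```text
(518, 392, 3)
scene near focus 56 [[8.0, -4.0, -3.0], [4.0, -3.0, -10.0], [5.0, 0.0, -5.0], [4.0, -1.0, -6.0], [1.0, -2.0, -10.0], [2.0, -5.0, -6.0], [9.0, -1.0, 5.0], [8.0, -3.0, 4.0], [7.0, -5.0, 5.0], [-0.0, -1.0, -8.0], [-1.0, -3.0, -8.0], [-2.0, -5.0, -8.0], [8.0, -1.0, 7.0], [6.0, -2.0, 6.0], [5.0, -4.0, 5.0], [-5.0, -1.0, -11.0], [-4.0, -4.0, -9.0], [3.0, -1.0, 5.0], [3.0, -3.0, 6.0], [-5.0, -2.0, -6.0], [-7.0, -3.0, -9.0], [4.0, -2.0, 12.0], [1.0, -3.0, 7.0], [-6.0, -1.0, -4.0], [-9.0, -1.0, -9.0]]
```

View pics/ov.png

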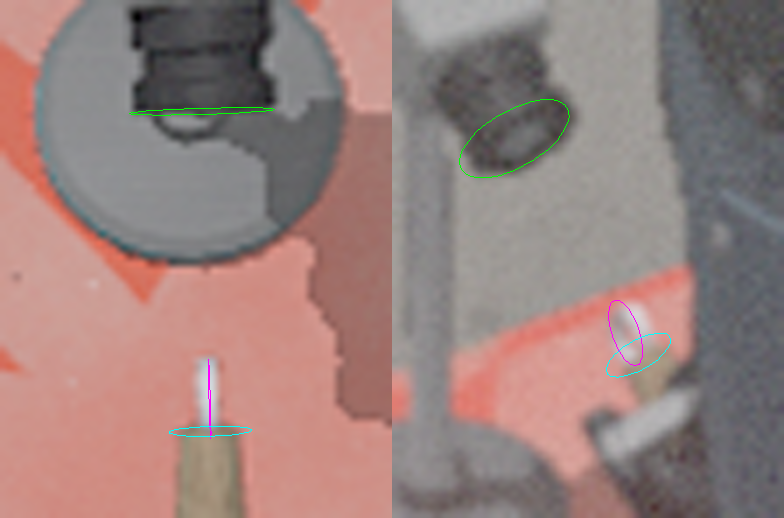

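The overlay fits: the lens circle lies on the barrel front in both views, and the ring and rod are within about 1 px of prediction. One last independent check of the head axis from the scene camera before handing in.

Run:
```python
from h import *
for n in('scene','top'):
    acc=[]
    for i in range(6):
        im=grab(n); P,u,v=cloud(im)
        poly=np.array([(525,112),(607,68),(665,172),(582,202)] if n=='scene' else [(130,82),(245,80),(252,268),(132,270)],float)
        poly=(poly-[400,0])/5.714+[265,135] if n=='scene' else poly/5.714+[300,115]
        M=np.zeros((480,640),np.uint8); cv2.fillPoly(M,[poly.round().astype(int)],1)
        acc.append(P[M[v,u]>0])
    Q=np.vstack(acc); c=np.median(Q,0)
    for _ in range(3):
        n_=np.linalg.svd(Q-Q.mean(0),full_matrices=False)[2][2]; n_*=np.sign(n_[2]); d=(Q-Q.mean(0))@n_; Q=Q[abs(d)<2.5*d.std()]
    print(n,len(Q),d.std(),Q.mean(0).round(4),'tilt',np.degrees(np.arccos(n_[2])),'n·AX deg off perp',np.degrees(np.arcsin(n_@AX)),'dist above piv',(Q.mean(0)-PIV)@n_)
print(r.current_t(),np.abs(r.current_qvel()).max(),r.current_finger_force(),np.round(r.current_tool_pos(),4))
```

```text
scene 1916 0.0022108083594075327 [ 0.7899 -0.0766  0.2661] tilt 19.762119416755752 n·AX deg off perp 0.45897725348526913 dist above piv 0.02332701103489588
top 4288 0.0020355315177482684 [ 0.797  -0.0789  0.2685] tilt 20.112900679511547 n·AX deg off perp 0.10187598806450851 dist above piv 0.023220522808941442
16.3 0.0019577323079082087 39.16093289852142 [ 0.6028 -0.0697  0.1754]
```

```bash
python3 -c "
from h import *
print(r.hand_in())"
```

```text
the job is handed in; nothing more can be done
None
```

I handed the job in at about 16 s: the keeper bar is shut over both vials (measured 0.006–0.012 rad), and the clamp is held still on the lens axis with the ring 80 mm in front of the lens, to within about 2 mm and 1° by the pictures.

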